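# Post a spent camera battery through the self-closing flap of the collection box

### The job

A spent camera battery pack has been left lying on the sill of the battery collection box. Push the box's green spring flap inward with one finger and keep holding it open while the other finger slides the battery along the sill and over its edge, so that it drops into the box; only push the battery, never pick it up. Then take the hand away so that the flap shuts by itself, and leave the cup, the vase and the gift box where they stand.

Things in the scene. Friction and masses are not known exactly. Their poses are not given: they have to be found in the camera images.
- collection_box: fixed grey box, x -112 to 110 mm, y +-110 mm. Origin: on the bench below the middle of the sill's inner edge; x points from the sill into the box (the way the battery goes), y along sill and hinge. Flat sill x -116 to 0, no lips, 125 mm high; mouth x 0 to 79 under the flap, 212 mm wide between 4 mm cheeks that rise with the flap; flat top x 79 to 110, 172 mm high. Hollow to the floor at 4 mm.
- mouth (a point): middle of the sill's inner edge, on the sill's top face, 125 mm above the bench: the edge over which the battery drops. Axes as the box's.
- hinge_line (a point): middle of the flap's hinge line, along the top edge of the flap, 79 mm behind (box x) and 42 mm above mouth. Axes as the box's.
- flap (a joint): flap opening, rad: 0 shut to 1.0. Shut it slopes 28 deg, from its free edge at the sill's inner edge up and back to the hinge. Its free edge swings in (box +x) and down; a spring shuts it (0.1 to 0.2 N m: 2 to 6 N at a finger). An upright finger, tip just above sill level, moved in box +x opens it: 0.15 rad with the tip's front 31 mm past the sill edge, 0.4 at 51 mm, 0.75 at 68 mm.
- battery: loose spent camera battery, black block with an orange band at one end, brass contacts at the other: 38 (x) by 56 (y) by 21 mm high, about 80 g. Origin: centre of its underside. It lies flat on the sill, long side roughly along it, centre 50 to 80 mm before the inner edge, left or right of the middle. Pushed over the edge with the flap held open, it tips and drops in.
- cup: blue porcelain cup beside the box, 74 mm across the rim, 58 mm high, loose. Origin: centre of its foot. Leave it alone.
- vase: white porcelain flask with a blue band beside the box, 66 mm across, 104 mm high, loose. Origin: centre of its foot. Leave it alone.
- gift_box: small wooden box with a lid and a blue ribbon beside the collection box, 84 x 84 x 76 mm, loose. Origin: centre of its underside. Leave it alone.
- flap_edge (a point): middle of the free lower edge of the green flat plastic flap (87 mm from hinge to this edge, 208 mm wide, 3 mm thick); moves with the flap.
Things that resemble listed ones, but are neither listed nor needed, are in the scene too. Several things have the shape of the battery; the one meant has the colours described above.

How it is judged:
On the way, in this order (a step that is already met when the one before it is completed fails the run):
1. one finger holds the flap open (by 0.1 rad or more) while the other pushes the battery, whose centre is still over the sill (value of joint flap above 0.1 rad and contact force between the fingers and flap above 0.2 N and contact force between the fingers and battery above 0.03 N and x of battery in the frame of mouth below 0 m and z of battery in the frame of mouth above -0.006 m), for 0.04 s.
2. the battery has dropped through the mouth, 25 mm or more below the sill, while a finger still holds the flap open (z of battery in the frame of mouth below -0.025 m and x of battery in the frame of mouth above -0.11 m and value of joint flap above 0.1 rad and contact force between the fingers and flap above 0.2 N), for 0.04 s.
At the end, for the whole second after the job is handed in: The battery lies at rest in the bottom of the collection box (origin less than 65 mm above the bench, within the box's walls), the flap is shut (less than 0.05 rad), and the cup, vase and gift box are within 20 mm of where they stood (z of battery in the frame of collection_box below 0.065 m and x of battery in the frame of collection_box between -0.112 and 0.11 m and y of battery in the frame of collection_box between -0.11 and 0.11 m and linear speed of battery below 0.03 m/s and value of joint flap below 0.05 rad and distance of each of cup, vase, gift_box from where it was at the start of the episode below 0.02 m); the robot touches nothing.
It fails at once if the battery is picked up: its origin rises more than 20 mm above the sill (z of battery in the frame of mouth above 0.02 m).
It fails at once if the cup, vase or gift box is pushed more than 20 mm or tipped over (distance of any of cup, vase, gift_box from where it was at the start of the episode above 0.02 m or angle between any of cup, vase, gift_box's own z axis and vertical above 0.3 rad).
It also fails if it takes over 35 s, if anything falls off the work surface, if the arm or the gripper's body presses on something with over 40 N, if the wrist force passes 120 N, or if a joint passes its speed limit or range.

### The arm

A 6-joint arm with a two-finger parallel gripper is mounted at the origin on the work surface. World frame = base frame: x ahead of the robot, y to its left, z up, the work surface at z = 0. Lengths are in m, angles in rad, forces in N, time in s.
With the tool pointing down it reaches from about 0.35 to 0.975 m from the base axis. Payload 4.9 kg.
Tool frame: the origin (TCP) lies at the very end of the fingers, on their centre line; the grasp point (between the pads) lies manip.grip_point_offset behind it (manip.grip_point_offset is the distance from the TCP to the grasp point, in m); z points along the fingers, y is the line along which they close (so a half turn about z gives the same grasp; the last joint's range is limited). The gripper opens to 85 mm and grips with 20 to 120 N. Pads are 22 mm wide; open, the fingers measure 114 mm over their backs; the gripper's body (76 mm by 85 mm) begins 54 mm behind the grasp point. The pads swing forward as they close: fully open they stand 13 mm farther back than shut.
Start: joints at [1.21, 0.053, 1.613, -0, 1.476, -0.119], TCP at [0.15, 0.607, 0.231] pointing down, gripper open.
Joint ranges: [-3.01, 3.01], [-1.01, 2.22], [0.06, 2.58], [-1.02, 4.17], [0.09, 2.62], [-3.14, 3.14]. Speed limits (rad/s): [2.57, 2.57, 3.14, 3.14, 3.14, 3.14].

### API

Orientations are given as a unit quaternion [w, x, y, z].
In Python, from plant import manip gives the robot as it stands.
- The arm moves only by the shell command python3 -m crank 'ROWS' [OPENING]. ROWS is JSON, a list of rows, each an object of numbers: "x", "y", "z": the shift along the tool's x, y, z in cm; "turn": the turn about the tool's z in rad. In form: [{"x": .., "y": .., "z": .., "turn": ..}, ...]. A call has 1 to 5 rows; each row shifts and turns the commanded pose from where the row before left it, along the tool's axes as they then stand; what a row does not reach is not made up. A row lasts 1/10 s, in which the tool goes at most 50 mm and 8.59 degrees, less where a joint would pass 70% of its speed; a pose out of reach is approached as far as the arm can. A call with a gripper value outside its range is refused whole. OPENING is the opening in per cent of the stroke, from 0 (shut) to 100 (fully open), set as the call begins (- or left out, the last holds). The fingers move at their own pace and stop on an object; the grip force is fixed at half the most. Time passes only in rows, so rows that do not move let the fingers close. It gives the time, the measured TCP pose, the force, the opening and the grip force at its end, in the units of the state.
- manip.state(): the state, without advancing time (a new reading comes with each control period).
- manip.grab_frame(name): name is "side" or "top"; returns (picture, depth): 400x640x3 uint8, red, green, blue; 400x640 float32, m along the optical axis (not along the pixel's ray), 0 where there is no reading.
- manip.camera_model(name): a dict with "mtx" (3x3 intrinsics, pixels), "world_to_cam" (4x4, takes a point from world to camera coordinates). Camera axes: x right, y down, z forward; pixel columns grow to the right and rows downward; lengths in m; the calibration is good to about 2 mm. A picture is of the moment at which its call begins. camera_model takes no time and is no camera call.
- manip.job_done(): hands the job in; it is judged then, once.
The state is a dict: "time": time; "joint_pos": joint angles; "joint_vel": joint speeds; "joint_efforts": joint torques, N m; "tool_pos": TCP position; "tool_rot": TCP orientation; "contact_force": force on the tool from outside, world axes, zero at the start; "ft_torque": the same for the moment, N m; "gripper_width": opening from 0.0 (shut) to 1.0 (fully open); "grasp_force": force on a finger pad.
Only numpy, scipy, OpenCV 4.12 (cv2) and the standard library are available. Lean on these libraries where they do the work, as an engineer would, in place of code of your own. Each camera call takes 0.05 s, during which the arm holds its last target. There are 200 camera calls.

## Working session

There is one attempt and no reset: what is moved stays moved. The work goes in short steps, Python scripts to look and compute and a shell command to move; the robot and the scene stay as the last step left them, time stands still between calls to the robot, and variables do not carry over. Pictures are saved under pics/ and viewed, at most 10 in all, crops included, and the job is handed in when it is done.

```bash
ls; mkdir -p pics
cat > h.py <<'E'
import numpy as np, cv2
from plant import manip
def grab(n,f=None):
    im,d=manip.grab_frame(n)
    if f: cv2.imwrite('pics/'+f,im[:,:,::-1]); np.save('pics/'+f[:-4]+'_d.npy',d)
    return im,d
def pts(n,d):
    c=manip.camera_model(n);K=np.array(c['mtx']);T=np.linalg.inv(np.array(c['world_to_cam']))
    v,u=np.mgrid[:d.shape[0],:d.shape[1]]
    P=np.stack([(u-K[0,2])/K[0,0]*d,(v-K[1,2])/K[1,1]*d,d],-1)
    return P@T[:3,:3].T+T[:3,3]
def ray(n,uv,z):
    c=manip.camera_model(n);K=np.array(c['mtx']);T=np.linalg.inv(np.array(c['world_to_cam']))
    uv=np.atleast_2d(uv).astype(float)
    r=np.c_[(uv-K[:2,2])/[K[0,0],K[1,1]],np.ones(len(uv))]@T[:3,:3].T
    return T[:3,3]+r*((z-T[2,3])/r[:,2:])
E
python3 - <<'E'
from h import *
for n in('side','top'):
    grab(n,n+'0.png')
    print(n,np.linalg.inv(np.array(manip.camera_model(n)['world_to_cam'])).round(3).tolist(),manip.camera_model(n)['mtx'])
s=manip.state();print(s,manip.grip_point_offset)
E
```

```text
pics
side [[0.991, -0.097, 0.095, 0.453], [-0.135, -0.639, 0.758, -0.59], [-0.013, -0.763, -0.646, 0.703], [0.0, 0.0, 0.0, 1.0]] [[409.20335001   0.         314.75168782]
 [  0.         409.20335001 195.87840881]
 [  0.           0.           1.        ]]
top [[-0.001, -0.975, 0.22, 0.326], [-1.0, 0.001, -0.002, 0.119], [0.001, -0.22, -0.975, 1.08], [0.0, 0.0, 0.0, 1.0]] [[362.95361338   0.         324.71078694]
 [  0.         362.95361338 196.36403639]
 [  0.           0.           1.        ]]
{'time': 0.1, 'joint_pos': array([ 1.21003048e+00,  5.33382081e-02,  1.61417940e+00, -4.90494924e-07,
        1.47601297e+00, -1.19026357e-01]), 'joint_vel': array([-0.0006571 , -0.00125261, -0.00470281,  0.00055917,  0.00027937,
        0.00120938]), 'joint_efforts': array([-1.22258066e-04, -3.94902313e+01, -3.71362889e+01, -1.46731750e-04,
        3.96800169e-03,  7.21631437e-06]), 'tool_pos': array([0.14943047, 0.60627915, 0.23014304]), 'tool_rot': array([-2.29990133e-04,  1.20575572e-01,  9.92703678e-01, -9.41272507e-04]), 'contact_force': array([ 0.24324895,  0.18953682, -0.69619131]), 'ft_torque': array([ 0.02147288, -0.01625482,  0.03938312]), 'grasp_force': 0.0, 'gripper_width': 0.9970108689473067} 0.0187
```

View pics/top0.png

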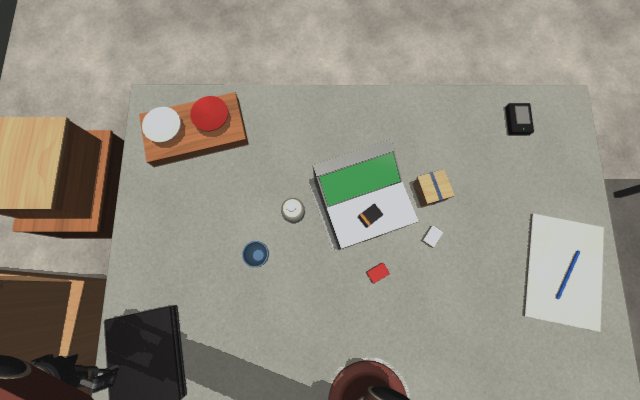

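View pics/side0.png

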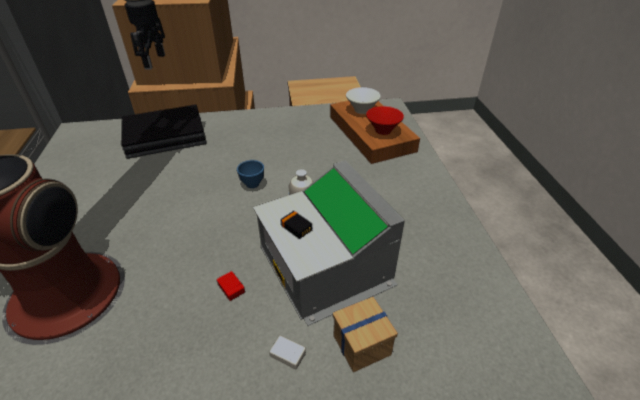

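The top view shows the box (sill about (370,215), green flap (358,178)) with the cup at (256,254), vase at (292,210) and gift box at (435,187). Three things are battery-shaped: a black block with an orange band on the sill at (371,215), a red block at (378,272) and a white block at (433,236), both on the bench. Only the first has the right colours and lies on the sill. I'll confirm that in a crop and measure.

Run:
```python
from h import *
im=cv2.imread('pics/top0.png');d=np.load('pics/top0_d.npy');P=pts('top',d)
cv2.imwrite('pics/crop.png',cv2.resize(im[140:260,300:460],None,fx=5,fy=5,interpolation=cv2.INTER_CUBIC))
hsv=cv2.cvtColor(im,cv2.COLOR_BGR2HSV)
roi=np.zeros(im.shape[:2],bool);roi[140:260,300:425]=1
g=roi&(hsv[...,0]>45)&(hsv[...,0]<80)&(hsv[...,1]>120)
def corners(m):
    c=max(cv2.findContours(m.astype(np.uint8),0,2)[0],key=cv2.contourArea)
    h=cv2.convexHull(c); return cv2.boxPoints(cv2.minAreaRect(h)), c
bg,cg=corners(g);print('green',bg.round(1).tolist(),cv2.approxPolyDP(cg,4,True)[:,0].tolist())
s=roi&(abs(P[...,2]-.125)<.006)&(hsv[...,2]>120)&(hsv[...,1]<60)
s=cv2.morphologyEx(s.astype(np.uint8),cv2.MORPH_CLOSE,np.ones((3,3)))
bs,cs=corners(s)
q=ray('top',bs,.125);print('sill',bs.round(1).tolist(),q.round(4).tolist(),cv2.approxPolyDP(cs,4,True)[:,0].tolist())
# flap plane fit in world
G=P[cv2.erode(g.astype(np.uint8),np.ones((5,5)))>0];c=G.mean(0);n=np.linalg.svd(G-c,full_matrices=0)[2][2];n*=np.sign(n[2]);print('flap n',n,'yaw',np.arctan2(-n[1],-n[0]),'c',c)
pc=cv2.convexHull(cs)
inside=np.zeros(g.shape,np.uint8);cv2.fillPoly(inside,[pc],1)
b=(inside>0)&roi&((hsv[...,2]<90)|((hsv[...,1]>120)&(hsv[...,0]<25)))
b=cv2.morphologyEx(b.astype(np.uint8),cv2.MORPH_OPEN,np.ones((3,3)))
bb,cb=corners(b);r=cv2.minAreaRect(cb);q=ray('top',bb,.146);print('bat',r,q.round(4).tolist(),ray('top',[r[0]],.146))
o=(b>0)&(hsv[...,1]>120)&(hsv[...,0]<25)&(hsv[...,2]>120);print('orange',np.argwhere(o).mean(0))
t=(b>0)&(abs(P[...,2]-.146)<.006);print('batdepth',P[t].mean(0),t.sum())
for nm,x in dict(cup=(256,254),vase=(292,210),gift=(435,187)).items(): print(nm,P[x[1],x[0]])
```

```text
green [[318.79998779296875, 176.89999389648438], [390.79998779296875, 152.5], [400.29998779296875, 180.60000610351562], [328.29998779296875, 204.89999389648438]] [[395, 166], [373, 159], [320, 177], [328, 204], [399, 181]]
sill [[324.6000061035156, 203.5], [402.0, 176.1999969482422], [417.79998779296875, 221.10000610351562], [340.5, 248.39999389648438]] [[0.5219, 0.1182, 0.125], [0.5977, -0.0933, 0.125], [0.4737, -0.1295, 0.125], [0.4019, 0.0769, 0.125]] [[400, 177], [399, 183], [329, 207], [326, 203], [341, 248], [417, 221]]
flap n [0.93813058 0.28230525 0.20053619] yaw -2.849289106992952 c [0.58094455 0.02926198 0.1501855 ]
bat ((369.760009765625, 215.1800079345703), (14.0, 21.400001525878906), 53.13010025024414) [[0.4841, 0.0338, 0.146], [0.5183, -0.0119, 0.146], [0.4884, -0.0329, 0.146], [0.4547, 0.0127, 0.146]] [[0.48625621 0.00050025 0.146     ]]
orange [218.5 364.5]
batdepth [ 0.48765251 -0.00092909  0.14572357] 270
cup [0.39542393 0.31910497 0.00676678]
vase [0.50864827 0.20767895 0.10090357]
gift [ 0.57968035 -0.19716393  0.07552873]
```

View pics/crop.png

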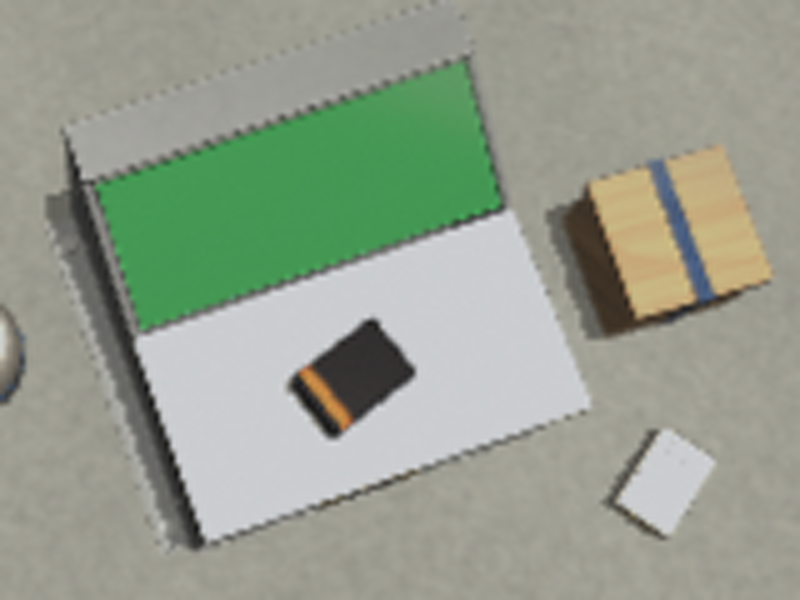

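Run:
```python
from h import *
f=lambda L:(np.array(L)+.5)/5+[299.5,139.5]
s=ray('top',f([(203,545),(590,407),(505,208),(137,332)]),.125)[:,:2]
print('sill FL FR IR IL',s.round(4).tolist())
for a,b in((0,1),(3,2),(0,3),(1,2)): print(a,b,np.linalg.norm(s[a]-s[b]),np.degrees(np.arctan2(*(s[b]-s[a])[::-1])))
h=ray('top',f([(97,184),(465,60)]),.167)[:,:2];print('hinge',h.round(4).tolist(),h.mean(0),np.degrees(np.arctan2(*(h[1]-h[0])[::-1])))
yf=np.mean([np.arctan2(*(s[b]-s[a])[::-1])+np.pi/2 for a,b in((0,1),(3,2))])
ys=np.mean([np.arctan2(*(s[b]-s[a])[::-1]) for a,b in((0,3),(1,2))])
print(np.degrees([yf,ys]))
yaw=(yf+ys)/2
R=np.array([[np.cos(yaw),-np.sin(yaw)],[np.sin(yaw),np.cos(yaw)]])
O=s.mean(0)+R@[.058,0];print('yaw',yaw,np.degrees(yaw),'mouth',O,'hinge local',((h-O)@R).round(4).tolist(),'sill local',((s-O)@R).round(4).tolist())
b=ray('top',f([(295,385),(373,320),(414,373),(336,433)]),.146)[:,:2]
print('bat local',((b-O)@R*1000).round(1).tolist(),'c',((b.mean(0)-O)@R*1000).round(1),'depth c',(([.4877,-.0009]-O)@R*1000).round(1))
st=manip.state();w,x,y,z=st['tool_rot']
from scipy.spatial.transform import Rotation as Ro
M=Ro.from_quat([x,y,z,w]).as_matrix();print(M.round(3).tolist(),'tool x yaw',np.degrees(np.arctan2(M[1,0],M[0,0])))
np.savez('box.npz',O=O,yaw=yaw)
```

```text
sill FL FR IR IL [[0.4014, 0.0776], [0.474, -0.1289], [0.5836, -0.0889], [0.5149, 0.1118]]
0 1 0.21896091301080398 -70.63912449090273
3 2 0.21215795395320558 -71.12524050455146
0 3 0.11854351819301757 16.761171293892122
1 2 0.11663033080663862 20.06522115526432
hinge [[0.5855, 0.1328], [0.6536, -0.0624]] [0.61952041 0.03523405] -70.76204530811397
[19.1178175  18.41319622]
yaw 0.3275198805723699 18.76550686342556 mouth [0.54841806 0.01156539] hinge local [[0.0741, 0.1029], [0.0758, -0.1038]] sill local [[-0.1179, 0.1098], [-0.1156, -0.1091], [0.001, -0.1065], [0.0006, 0.1057]]
bat local [[-56.5, 38.4], [-37.3, -12.3], [-70.6, -22.6], [-87.1, 26.9]] c [-62.9   7.6] depth c [-61.5   7.7]
[[-0.971, 0.239, -0.001], [0.239, 0.971, -0.002], [0.0, -0.002, -1.0]] tool x yaw 166.14933749850994
```

Crop confirmed: the block at crop (352,378) is black with an orange band and lies on the sill. It's the battery, at box-frame (-62, 8) mm, skewed by about 19.5°. My plan is to line up tool y with its short axis (world yaw 38.3°) at about 80% opening. One finger goes behind it and the other leads to the flap, and I push along tool y. First I turn.

```bash
python3 -m crank '[{"turn":0.132},{"turn":0.132},{"turn":0.132},{"turn":0.132},{"turn":0.132}]' 80
python3 -m crank '[{"x":-4,"y":-0.6},{"x":-4.5,"y":-0.7},{"x":-4.5,"y":-0.7},{"x":-4.5,"y":-0.7},{"x":-4.5,"y":-0.7}]'
cat >> h.py <<'E'
from scipy.spatial.transform import Rotation as Ro
def go(t,yaw=None):
    s=manip.state();w,x,y,z=s['tool_rot'];M=Ro.from_quat([x,y,z,w]).as_matrix()
    print('t',round(s['time'],2),'pos',s['tool_pos'].round(4),'ty yaw',np.degrees(np.arctan2(M[1,1],M[0,1])).round(2),'tilt',M[:,2].round(3),'F',s['contact_force'].round(2),'w',round(s['gripper_width'],3))
    print('to go, tool cm',(M.T@(np.array(t)-s['tool_pos'])*100).round(2))
E
python3 -c "
from h import *
go([.491,.0034,.230])"
```

```text
t 0.1 pos [0.1494 0.6063 0.2301] ty yaw 76.15 tilt [-0.001 -0.002 -1.   ] F [ 0.24  0.19 -0.7 ] w 0.997
to go, tool cm [-47.6  -50.36   0.1 ]schema error: expected keys x, y, z, turn
schema error: expected keys x, y, z, turn
```

All four keys are needed in each row.

```bash
python3 -m crank '[{"x":0,"y":0,"z":0,"turn":0.132},{"x":0,"y":0,"z":0,"turn":0.132},{"x":0,"y":0,"z":0,"turn":0.132},{"x":0,"y":0,"z":0,"turn":0.132},{"x":0,"y":0,"z":0,"turn":0.132}]' 80
python3 -m crank '[{"x":-4,"y":-0.6,"z":0,"turn":0},{"x":-4.5,"y":-0.7,"z":0,"turn":0},{"x":-4.5,"y":-0.7,"z":0,"turn":0},{"x":-4.5,"y":-0.7,"z":0,"turn":0},{"x":-4.5,"y":-0.7,"z":0,"turn":0}]'
python3 -c "
from h import *
go([.491,.0034,.230])"
```

```text
time: 0.6
tool_pos: [0.1495, 0.6064, 0.2305]
tool_rot: [0.0, 0.438, 0.899, -0.001]
contact_force: [0.4, -0.3, 0.1]
gripper_width: 0.797
grasp_force: 0.0
time: 1.1
tool_pos: [0.2597, 0.4114, 0.2307]
tool_rot: [-0.0, 0.435, 0.9, -0.0]
contact_force: [0.8, 0.1, -0.0]
gripper_width: 0.8
grasp_force: 0.0
t 1.1 pos [0.2597 0.4114 0.2307] ty yaw 38.37 tilt [-0.    -0.001 -1.   ] F [ 0.84  0.12 -0.01] w 0.8
to go, tool cm [-46.34  -7.19   0.09]
```

```bash
python3 -m crank '[{"x":-4.6,"y":-0.7,"z":0,"turn":0},{"x":-4.6,"y":-0.7,"z":0,"turn":0},{"x":-4.6,"y":-0.7,"z":0,"turn":0},{"x":-4.6,"y":-0.7,"z":0,"turn":0},{"x":-4.6,"y":-0.7,"z":0,"turn":0}]'
python3 -m crank '[{"x":-4.6,"y":-0.7,"z":0,"turn":0},{"x":-4.6,"y":-0.7,"z":0,"turn":0},{"x":-4.6,"y":-0.7,"z":0,"turn":0},{"x":-4,"y":-0.7,"z":0,"turn":0},{"x":0,"y":0,"z":0,"turn":0}]'
python3 -c "
from h import *
go([.491,.0034,.230])"
```

```text
time: 1.6
tool_pos: [0.3749, 0.2092, 0.231]
tool_rot: [0.0, 0.436, 0.9, 0.0]
contact_force: [0.4, 0.3, -0.1]
gripper_width: 0.8
grasp_force: 0.0
time: 2.1
tool_pos: [0.4642, 0.0503, 0.2308]
tool_rot: [-0.0, 0.439, 0.899, -0.001]
contact_force: [0.1, 0.8, 0.6]
gripper_width: 0.802
grasp_force: 0.0
t 2.1 pos [0.4642 0.0503 0.2308] ty yaw 37.98 tilt [-0.001 -0.001 -1.   ] F [0.05 0.79 0.55] w 0.802
to go, tool cm [-5.34 -0.77  0.08]
```

```bash
python3 -m crank '[{"x":-2.7,"y":-0.4,"z":0,"turn":0},{"x":-2.7,"y":-0.4,"z":2,"turn":0},{"x":0,"y":0,"z":2.5,"turn":0},{"x":0,"y":0,"z":2,"turn":0},{"x":0,"y":0,"z":0,"turn":0}]'
python3 - <<'E'
from h import *
go([.491,.0034,.165])
for n in('side','top'):
    im,d=grab(n,n+'1.png')
a=cv2.imread('pics/side1.png')[130:290,220:420];b=cv2.imread('pics/top1.png')[130:290,300:460]
cv2.imwrite('pics/c1.png',np.hstack([cv2.resize(a,(400,320),interpolation=2),cv2.resize(b,(320,320),interpolation=2)]))
E
```

```text
time: 2.6
tool_pos: [0.4875, 0.0075, 0.1623]
tool_rot: [-0.004, 0.436, 0.9, -0.001]
contact_force: [-1.6, 1.1, -0.4]
gripper_width: 0.801
grasp_force: 0.0
t 2.6 pos [0.4875 0.0075 0.1623] ty yaw 38.35 tilt [-0.008  0.001 -1.   ] F [-1.57  1.09 -0.43] w 0.801
to go, tool cm [-0.53  0.02 -0.27]
```

View pics/c1.png

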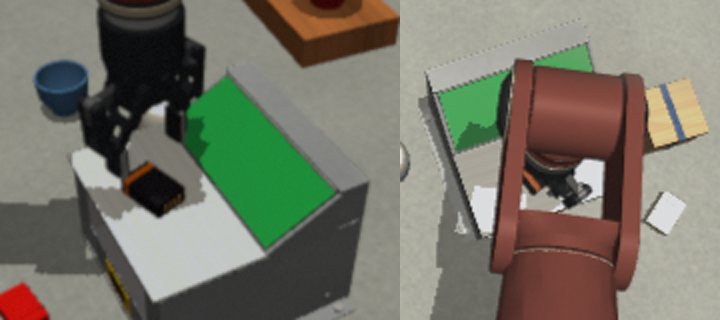

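Side view: the fingers (tips near crop (112,170) and (180,135)) straddle the battery at crop (155,190). I'll check tip heights against depth.

Run:
```python
from h import *
B=np.load('box.npz');O,yaw=B['O'],B['yaw'];R=np.array([[np.cos(yaw),-np.sin(yaw)],[np.sin(yaw),np.cos(yaw)]])
P=pts('side',np.load('pics/side1_d.npy'));r=P[130:290,220:420].reshape(-1,3)
T=manip.state()['tool_pos'];a=np.radians(38.3);ty=np.array([np.cos(a),np.sin(a)]);tx=np.array([-ty[1],ty[0]])
q=np.c_[(r[:,:2]-T[:2])@ty,(r[:,:2]-T[:2])@tx,r[:,2]]*1000
for nm,k in(('B',(q[:,0]<-25)&(q[:,0]>-65)),('A',(q[:,0]>25)&(q[:,0]<65))):
    f=q[k&(abs(q[:,1])<18)&(q[:,2]>155)&(q[:,2]<215)]
    f=f[np.argsort(f[:,2])];print(nm,len(f),f[:8].round(0).tolist(),'range',f[:,:2].min(0),f[:,:2].max(0))
im=cv2.imread('pics/side1.png');bp=(abs(P[...,2]-.146)<.005);bp[:200]=0;bp[260:]=0;bp[:,:270]=0;bp[:,320:]=0
bp&=im.max(2)<100
c=P[bp].mean(0);print('bat top',bp.sum(),c,'local',((c[:2]-O)@R*1000).round(1),'in tool',((c[:2]-T[:2])@ty*1000).round(1),((c[:2]-T[:2])@tx*1000).round(1))
```

```text
B 153 [[-43.0, -2.0, 169.0], [-44.0, -0.0, 171.0], [-42.0, -8.0, 172.0], [-44.0, -6.0, 173.0], [-44.0, -3.0, 173.0], [-43.0, -5.0, 173.0], [-40.0, -8.0, 174.0], [-38.0, -8.0, 175.0]] range [-51.89150698 -10.82804966] [-36.72390161   9.51928253]
A 197 [[32.0, 6.0, 170.0], [32.0, 0.0, 170.0], [31.0, 10.0, 171.0], [33.0, -7.0, 171.0], [31.0, -4.0, 172.0], [30.0, 1.0, 172.0], [31.0, 2.0, 173.0], [31.0, 11.0, 173.0]] range [ 28.73415198 -10.78797936] [55.7533008  14.43669026]
bat top 362 [ 0.48944006 -0.00998013  0.14544661] local [-62.8  -1.4] in tool -11.0 -13.2
```

```bash
python3 -m crank '[{"x":-0.5,"y":0,"z":0.8,"turn":0},{"x":0,"y":0,"z":1,"turn":0},{"x":0,"y":0,"z":1,"turn":0},{"x":0,"y":0,"z":0.8,"turn":0},{"x":0,"y":0,"z":0,"turn":0}]'
python3 - <<'E'
from h import *
go([.491,.0034,.123])
im,d=grab('side','side2.png')
cv2.imwrite('pics/c2.png',cv2.resize(im[130:290,220:420,::-1],None,fx=3,fy=3,interpolation=2))
E
```

```text
time: 3.2
tool_pos: [0.4921, 0.003, 0.1283]
tool_rot: [-0.002, 0.436, 0.9, -0.0]
contact_force: [0.1, -0.1, -0.1]
gripper_width: 0.797
grasp_force: 0.0
t 3.2 pos [0.4921 0.003  0.1283] ty yaw 38.33 tilt [-0.003  0.001 -1.   ] F [ 0.11 -0.11 -0.13] w 0.797
to go, tool cm [ 0.1  -0.06  0.53]
```

View pics/c2.png

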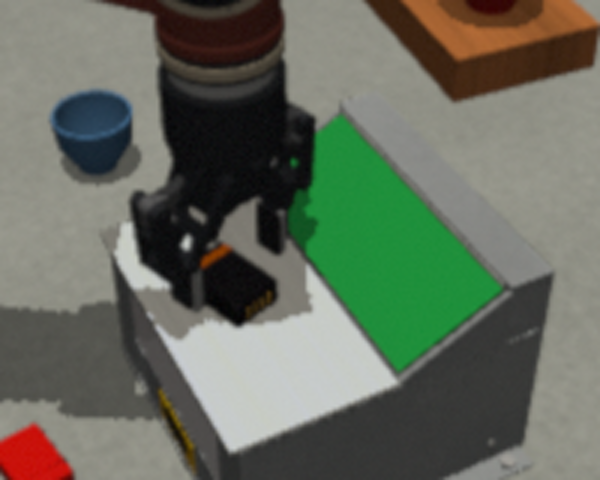

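B (tip at crop (190,300)) stands just behind the battery and A (tip (270,245)) just before the flap. I'll lower a little and begin the push.

```bash
python3 -m crank '[{"x":0,"y":0,"z":0.4,"turn":0},{"x":0,"y":0.5,"z":0,"turn":0},{"x":0,"y":0.7,"z":0,"turn":0},{"x":0,"y":0.7,"z":0,"turn":0},{"x":0,"y":0.7,"z":0,"turn":0}]'
python3 -m crank '[{"x":0,"y":0.5,"z":0,"turn":0},{"x":0,"y":0.5,"z":0,"turn":0},{"x":0,"y":0.5,"z":0,"turn":0},{"x":0,"y":0.5,"z":0,"turn":0},{"x":0,"y":0,"z":0,"turn":0}]'
python3 - <<'E'
from h import *
go([.491,.0034,.124])
im,d=grab('side','side3.png')
cv2.imwrite('pics/c3.png',cv2.resize(im[130:290,220:420,::-1],None,fx=3,fy=3,interpolation=2))
E
```

```text
time: 3.75
tool_pos: [0.5144, 0.0193, 0.1266]
tool_rot: [0.0, 0.436, 0.9, -0.0]
contact_force: [-1.2, -1.1, 0.7]
gripper_width: 0.802
grasp_force: 0.5
time: 4.25
tool_pos: [0.5298, 0.0317, 0.1263]
tool_rot: [0.0, 0.436, 0.9, 0.0]
contact_force: [-1.7, 0.2, 0.6]
gripper_width: 0.8
grasp_force: 0.9
t 4.25 pos [0.5298 0.0317 0.1263] ty yaw 38.35 tilt [ 0.  0. -1.] F [-1.7   0.18  0.56] w 0.8
to go, tool cm [ 0.19 -4.8   0.22]
```

View pics/c3.png

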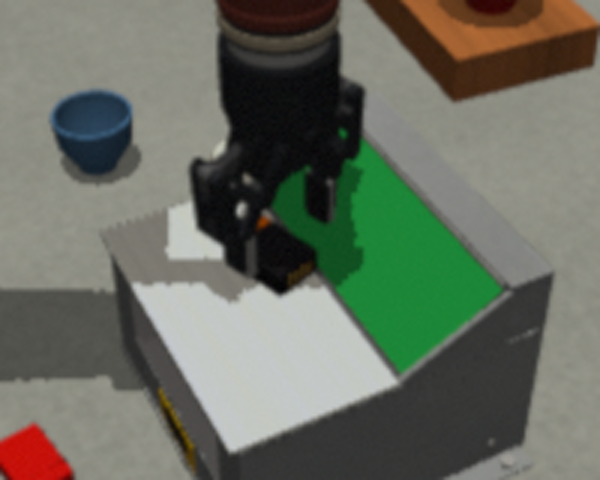

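B is on the battery's back (crop (245,255)), its front corner is at the sill edge (310,265), and A presses the flap at (320,215). I'll keep going.

```bash
python3 -m crank '[{"x":0,"y":0.4,"z":0,"turn":0},{"x":0,"y":0.4,"z":0,"turn":0},{"x":0,"y":0.4,"z":0,"turn":0},{"x":0,"y":0.4,"z":0,"turn":0},{"x":0,"y":0.4,"z":0,"turn":0}]'
python3 -m crank '[{"x":0,"y":0.3,"z":0,"turn":0},{"x":0,"y":0.3,"z":0,"turn":0},{"x":0,"y":0.2,"z":0,"turn":0},{"x":0,"y":0,"z":0,"turn":0},{"x":0,"y":0,"z":0,"turn":0}]'
python3 - <<'E'
from h import *
go([.491,.0034,.124])
im,d=grab('side','side4.png')
cv2.imwrite('pics/c4.png',cv2.resize(im[130:290,220:420,::-1],None,fx=3,fy=3,interpolation=2))
E
```

```text
time: 4.8
tool_pos: [0.545, 0.0438, 0.126]
tool_rot: [-0.0, 0.436, 0.9, -0.0]
contact_force: [-4.7, -2.3, 0.3]
gripper_width: 0.796
grasp_force: 2.1
time: 5.3
tool_pos: [0.551, 0.0487, 0.1257]
tool_rot: [-0.001, 0.436, 0.9, -0.0]
contact_force: [-5.4, -3.3, 1.3]
gripper_width: 0.798
grasp_force: 2.2
t 5.3 pos [0.551  0.0487 0.1257] ty yaw 38.33 tilt [-0.001 -0.    -1.   ] F [-5.35 -3.25  1.25] w 0.798
to go, tool cm [ 0.17 -7.52  0.18]
```

View pics/c4.png

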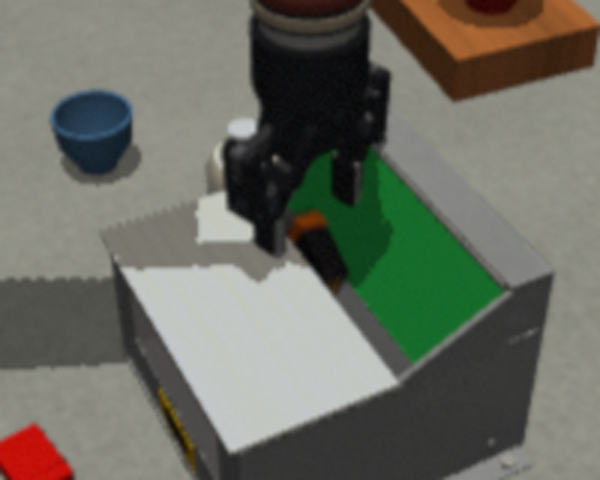

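The battery has tipped over the edge, with its band end at crop (305,222), and is caught between the sill edge and the flap. Opening the flap further should drop it.

```bash
python3 -m crank '[{"x":0,"y":0.3,"z":0,"turn":0},{"x":0,"y":0.3,"z":0,"turn":0},{"x":0,"y":0.3,"z":0,"turn":0},{"x":0,"y":0,"z":0,"turn":0},{"x":0,"y":0,"z":0,"turn":0}]'
python3 - <<'E'
from h import *
go([.491,.0034,.124])
im,d=grab('side','side5.png')
cv2.imwrite('pics/c5.png',cv2.resize(im[130:290,220:420,::-1],None,fx=3,fy=3,interpolation=2))
B=np.load('box.npz');O,yaw=B['O'],B['yaw'];R=np.array([[np.cos(yaw),-np.sin(yaw)],[np.sin(yaw),np.cos(yaw)]])
P=pts('side',d);h=cv2.cvtColor(im,cv2.COLOR_RGB2HSV)
g=(h[...,0]>45)&(h[...,0]<80)&(h[...,1]>120);G=P[cv2.erode(g.astype(np.uint8),np.ones((3,3)))>0]
n=np.linalg.svd(G-G.mean(0),full_matrices=0)[2][2];print('flap angle',np.arccos(abs(n[2]))-np.radians(28))
T=manip.state()['tool_pos'];print('TCP local',((T[:2]-O)@R*1000).round(1))
E
```

```text
time: 5.85
tool_pos: [0.557, 0.0537, 0.1249]
tool_rot: [-0.002, 0.436, 0.9, -0.002]
contact_force: [-6.2, -5.3, 0.4]
gripper_width: 0.801
grasp_force: 3.3
t 5.85 pos [0.557  0.0537 0.1249] ty yaw 38.33 tilt [-0.004 -0.001 -1.   ] F [-6.17 -5.25  0.38] w 0.801
to go, tool cm [ 0.15 -8.3   0.13]
flap angle 0.6069679740262073
TCP local [21.7 37.2]
```

View pics/c5.png

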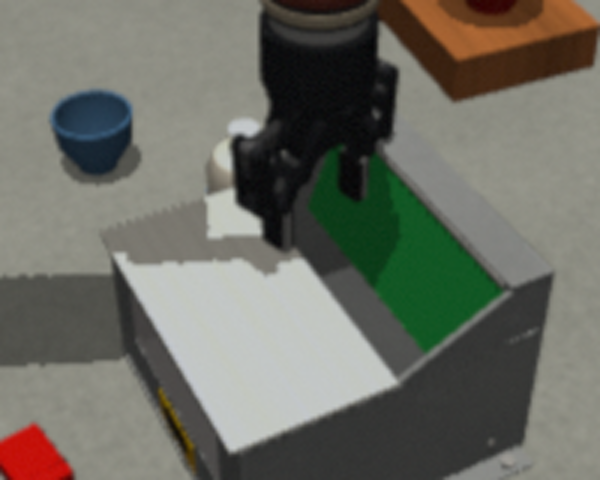

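The battery is gone from the mouth and the flap is held open at about 0.6 rad. I'll back out and lift away.

```bash
python3 -m crank '[{"x":0,"y":-1.5,"z":0,"turn":0},{"x":0,"y":-2,"z":0,"turn":0},{"x":0,"y":-2,"z":0,"turn":0},{"x":0,"y":-2,"z":0,"turn":0},{"x":0,"y":-1.5,"z":-0.5,"turn":0}]'
python3 -m crank '[{"x":0,"y":0,"z":-3,"turn":0},{"x":0,"y":0,"z":-4,"turn":0},{"x":0,"y":0,"z":-4,"turn":0},{"x":3,"y":0,"z":-2,"turn":0},{"x":4,"y":0,"z":0,"turn":0}]'
python3 -m crank '[{"x":4.5,"y":0,"z":0,"turn":0},{"x":4.5,"y":0,"z":0,"turn":0},{"x":4.5,"y":0,"z":0,"turn":0},{"x":3,"y":0,"z":0,"turn":0},{"x":0,"y":0,"z":0,"turn":0}]'
python3 - <<'E'
from h import *
go([.491,.0034,.25])
im,d=grab('top','top6.png');im2,d2=grab('side')
cv2.imwrite('pics/c6.png',np.hstack([cv2.resize(im[100:300,200:480,::-1],(400,286)),cv2.resize(im2[120:380,200:440,::-1],(264,286))]))
P=pts('side',d2);h=cv2.cvtColor(im2,cv2.COLOR_RGB2HSV)
g=(h[...,0]>45)&(h[...,0]<80)&(h[...,1]>120);G=P[cv2.erode(g.astype(np.uint8),np.ones((3,3)))>0]
n=np.linalg.svd(G-G.mean(0),full_matrices=0)[2][2];print('flap angle',np.arccos(abs(n[2]))-np.radians(28))
E
```

```text
time: 6.4
tool_pos: [0.4878, -0.0014, 0.131]
tool_rot: [0.0, 0.436, 0.9, 0.001]
contact_force: [0.2, 1.0, -0.8]
gripper_width: 0.803
grasp_force: 0.0
time: 6.9
tool_pos: [0.4474, 0.0538, 0.2667]
tool_rot: [0.005, 0.437, 0.9, 0.003]
contact_force: [0.7, 0.8, -0.0]
gripper_width: 0.8
grasp_force: 0.0
time: 7.4
tool_pos: [0.3411, 0.1858, 0.2621]
tool_rot: [0.001, 0.433, 0.901, 0.002]
contact_force: [0.2, -1.2, 0.2]
gripper_width: 0.801
grasp_force: 0.0
t 7.4 pos [0.3411 0.1858 0.2621] ty yaw 38.67 tilt [ 0.003  0.003 -1.   ] F [ 0.2  -1.16  0.16] w 0.801
to go, tool cm [-23.61   0.3    1.19]
flap angle 0.5165789110951875
```

View pics/c6.png

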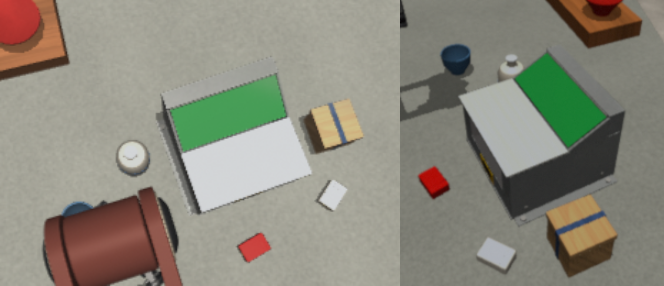

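The flap looks shut, the sill is empty, and the cup, vase and gift box are in place. The plane fit isn't robust, so I'll compare the flap's pixels and depth with the starting picture.

Run:
```python
from h import *
im2,d2=grab('side');im0=cv2.imread('pics/side0.png')[:,:,::-1];d0=np.load('pics/side0_d.npy')
f=lambda im:(lambda h:(h[...,0]>45)&(h[...,0]<80)&(h[...,1]>120))(cv2.cvtColor(np.ascontiguousarray(im),cv2.COLOR_RGB2HSV))
a,b=f(im0),f(im2);print(a.sum(),b.sum(),(a^b).sum(),'depth diff',np.median((d2-d0)[a&b]),np.percentile((d2-d0)[a&b],[5,95]))
s=manip.state();print(s['time'],abs(s['joint_vel']).max())
diff=(abs(im2.astype(int)-im0).max(2)>60);diff[:140]=0;print('changed px',[cv2.boundingRect(c) for c in cv2.findContours(diff.astype(np.uint8),0,2)[0] if cv2.contourArea(c)>15])
```

```text
3282 3281 11 depth diff -5.558133e-05 [-0.00340813  0.00332962]
7.55 0.026262475494526552
changed px [(0, 263, 19, 4), (20, 218, 4, 17), (280, 211, 33, 28), (22, 182, 30, 31), (52, 180, 26, 56), (35, 140, 23, 40), (6, 140, 17, 4)]
```

The flap matches its starting picture, so it is shut. Apart from the robot, only the battery's spot on the sill has changed.

```bash
python3 -c "
from plant import manip
print(manip.job_done())"
```

```text
the job is handed in; nothing more can be done
None
```

I pushed the battery over the sill into the box with the flap held open; the flap has shut by itself, the cup, vase and gift box stand where they were, and the job is handed in at about 7.6 s (no verdict was returned).

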